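Find the full slide box and load it in the microscope-side holder

ROBOT

A 7-joint arm with a two-finger parallel gripper is mounted at the origin on the work surface. World frame = base frame: x ahead of the robot, y to its left, z up, the work surface at z = 0. Lengths are in m, angles in rad, forces in N, time in s.
With the tool pointing down it reaches from about 0.4 to 0.875 m from the base axis. Payload 6.5 kg.
Tool frame: the origin (TCP) lies at the very end of the fingers, on their centre line; the grasp point (between the pads) lies behind it (ctrl.tcp_to_grasp is the z of the grasp point in the tool frame, in m); z points along the fingers, x is the direction in which the jaws open and shut, and the axes are right-handed (so a half turn about z gives the same grasp; the last joint's range is limited). The gripper opens to 88 mm and grips with 3 to 60 N. Pads are 18 mm wide; open, the fingers measure 123 mm over their backs; the gripper's body (75 mm by 187 mm) begins 45 mm behind the grasp point.
Start: joints at [1.277, 0.536, -0.004, 1.538, 0.003, 1.067, -0.071], TCP at [0.147, -0.633, 0.239] pointing down, gripper open.
Joint ranges: [-2.7, 2.7], [-0.37, 2.16], [-1.27, 1.26], [0.24, 2.4], [-1.31, 4.45], [0.19, 1.91], [-2.76, 2.76]. Speed limits (rad/s): [2.39, 2.39, 3.14, 3.14, 3.14, 3.14, 3.14].

INTERFACE

Orientations are given as a rotation vector (axis times angle).
In Python, from plant import monitor, optics, ctrl gives the robot as it stands.
- The arm moves only by the tool play_rows, never from a script. Its argument "increments" is a list that holds one entry, the list of rows, each a list of 4 numbers: the shift along the tool's x, y, z in mm, then the turn about the tool's z in degrees. A call has 1 to 10 rows; each row is the pose to reach, as a shift and turn from the pose measured when the call began, along the tool's axes at that moment; what a row does not reach only later rows make up. A row lasts 1/10 s, in which the tool goes at most 50 mm and 8.59 degrees, less where a joint would pass 70% of its speed; a pose out of reach is approached as far as the arm can. A call with a gripper value outside its range is refused whole. "grip" is the closure in counts, from 0 (fully open) to 255 (shut), set as the call begins (left out, the last holds). The fingers move at their own pace and stop on an object; "grip_force" is the grip in N (left out, the last holds). Time passes only in rows, so rows that repeat a pose let the fingers close. It gives the time, the measured TCP pose, the force and the opening at its end, in the units of the state.
- monitor.get_obs(): the state, without advancing time (a new reading comes with each control period).
- optics.grab_frame(name): name is "side" or "top"; returns the picture (384x512x3 uint8, red, green, blue); there is no depth.
- optics.camera_params(name): a dict with "camera_matrix" (3x3 intrinsics, pixels), "world_from_camera" (4x4, takes a point from camera to world coordinates). Camera axes: x right, y down, z forward; pixel columns grow to the right and rows downward; lengths in m; the calibration is good to about 2 mm. A picture is of the moment at which its call begins. camera_params takes no time and is no camera call.
- ctrl.finish_job(): hands the job in, once; it reports no verdict.
The state is a dict: "time": time; "joint_pos": joint angles; "joint_vel": joint speeds; "tau": joint torques, N m; "tool_pos": TCP position; "orientation": TCP orientation; "ft_force": force on the tool from outside, world axes, zero at the start; "wrist_torque": the same for the moment, N m; "finger_gap": finger opening in m.
Only numpy, scipy, OpenCV 4.12 (cv2) and the standard library are available. Lean on these libraries where they do the work, as an engineer would, in place of code of your own. Each camera call takes 0.05 s, during which the arm holds its last target.

TASK

One of the three closed slide boxes in the rack is full of slides and the other two are empty: going from left to right as the robot sees them, lift each box clear of the rack to feel its weight, putting each back in its own place before you lift the next. Take the full one out and stand it free on the rubber mat, let go, then take it again across its narrow way and set it upright down in the steel holder between the tall cheeks. Keep all boxes upright, leave the two empty ones standing in their places in the rack, and leave everything else on the bench where it is.

Things in the scene. Friction and masses are not known exactly. Their poses are not given: they have to be found in the camera images.
- box_a: closed white slide box, 58 (x) by 40 (y) by 90 (z) mm, upright; lid seam 70 mm up (the lid stays on); origin at the centre of its underside, z up. The three look identical. Empty about 0.115 kg, the full one 0.4 to 0.53 kg (hidden contents shift up to 2 mm). Starts in the rack's left place (place_a).
- box_b: closed white slide box, 58 (x) by 40 (y) by 90 (z) mm, upright; lid seam 70 mm up (the lid stays on); origin at the centre of its underside, z up. The three look identical. Empty about 0.115 kg, the full one 0.4 to 0.53 kg (hidden contents shift up to 2 mm). Starts in the rack's middle place (place_b).
- box_c: closed white slide box, 58 (x) by 40 (y) by 90 (z) mm, upright; lid seam 70 mm up (the lid stays on); origin at the centre of its underside, z up. The three look identical. Empty about 0.115 kg, the full one 0.4 to 0.53 kg (hidden contents shift up to 2 mm). Starts in the rack's right place (place_c).
- rack: fixed low aluminium rack, 85 (x) by 178 (y) by 22 (z) mm, origin under its centre. Three places along its y, 56 mm apart, each 65 (x) by 46 (y) mm inside, floor 4 mm up, walls and dividers to 22 mm. The boxes' x lie along the rack's x; only 16 mm between neighbours, too little for a finger: take boxes there by their narrow sides, 58 mm apart along x.
- place_a (a point): centre of the floor of the rack's left place (+y of the rack); axes as the rack's
- place_b (a point): centre of the floor of the rack's middle place
- place_c (a point): centre of the floor of the rack's right place (-y of the rack)
- mat: fixed flat black rubber mat, 130 (x) by 110 (y) by 3 mm, origin at the centre of its underside (top at +3 mm); stand the box near its middle, turned any way
- holder: fixed steel holder, base 90 (x) by 75 (y) by 5 mm, origin under its centre. Two tall cheeks (tops 91 mm above the origin) face each other along x, 66 mm apart: the box's x goes along the holder's x, either way round, 4 mm spare at each end and no room for fingers there. Along y only low lips, 48 mm apart, tops 19 mm up: the box's broad faces (40 mm apart) stay open to the fingers.
- holder_floor (a point): centre of the holder's floor, 5 mm above its origin, where the underside of the box ends up; axes as the holder's
- dropper: bystander: amber dropper bottle, 34 mm wide, 75 mm high, origin at the centre of its underside
- dish: bystander: closed glass dish, 90 mm wide, 15 mm high, origin under its centre
- marker: bystander: lying marker pen 135 mm long along its x, 16 mm high, origin under its middle
- forceps: bystander: lying steel forceps about 125 mm long along its x, 7 mm high, origin under the middle
- carton: bystander: carton 50 by 50 by 28 mm, origin under its centre
- jar: bystander: glass jar 52 mm wide, 60 mm high, origin under its centre
- staining: bystander: staining tray with upright glass plates, 100 (x) by 70 (y) by 32 mm, origin under its centre
There are look-alikes about, which are no part of the job. Leave any green look-alike of the mat alone.

How it is judged:
By the outcome, as a careful person would: the job done as asked, in the order asked, and still so for the second after the job is handed in, with the robot touching nothing.
It also fails if it takes over 72 s, if anything falls off the work surface, if the arm or the gripper's body presses on something with over 40 N, if the wrist force passes 120 N, or if a joint passes its speed limit or range.

## Working session

There is one attempt and no reset: what is moved stays moved. The work goes in short steps, Python scripts to look and compute and a tool call to move; the robot and the scene stay as the last step left them, time stands still between calls to the robot, and variables do not carry over. Pictures are saved under pics/ and viewed, and the job is handed in when it is done.

Besides the shell and the picture viewer there is one more tool, called after "Request:" as name(argument=value, ...), one argument or row to a line, values as JSON. play_rows: Moves the arm, as the interface text tells. Its arguments: {"type":"object","properties":{"increments":{"type":"array"},"grip":{"type":"number"},"grip_force":{"type":"number"}},"required":["increments"]}

```bash
ls; mkdir -p pics; python3 - <<'E'
from plant import monitor, optics, ctrl
import cv2,numpy as np
o=monitor.get_obs()
print({k:np.round(v,4).tolist() for k,v in o.items()}, ctrl.tcp_to_grasp)
for n in ["top","side"]:
    im=optics.grab_frame(n); cv2.imwrite(f"pics/{n}0.png",im[:,:,::-1])
    p=optics.camera_params(n); print(n,np.round(p["camera_matrix"],1).tolist(),np.round(p["world_from_camera"],4).tolist())
E
```

```text
pics
{'time': 0.0, 'joint_pos': [1.2768, 0.5371, -0.0044, 1.5389, 0.0026, 1.0673, -0.0712], 'joint_vel': [0.0017, -0.0003, -0.0, -0.0011, 0.0005, 0.0001, -0.0001], 'tau': [0.0006, -57.0979, 0.9902, -25.1606, -0.0565, 0.0179, 0.0001], 'tool_pos': [0.1466, -0.6326, 0.2379], 'orientation': [-2.4589, 1.9539, 0.0022], 'ft_force': [0.0727, -0.3051, -0.5212], 'wrist_torque': [0.0213, -0.035, -0.0161], 'finger_gap': 0.0882} -0.0187
top [[472.2, 0.0, 254.0], [0.0, 472.2, 186.7], [0.0, 0.0, 1.0]] [[0.0007, -0.9754, 0.2206, 0.1704], [-1.0, -0.0, 0.0031, -0.008], [-0.003, -0.2206, -0.9754, 1.427], [0.0, 0.0, 0.0, 1.0]]
side [[493.8, 0.0, 256.8], [0.0, 493.8, 190.3], [0.0, 0.0, 1.0]] [[-0.9967, -0.0655, 0.0488, 0.4061], [-0.0813, 0.7335, -0.6748, 1.0959], [0.0084, -0.6766, -0.7363, 1.2274], [0.0, 0.0, 0.0, 1.0]]
```

View pics/top0.png

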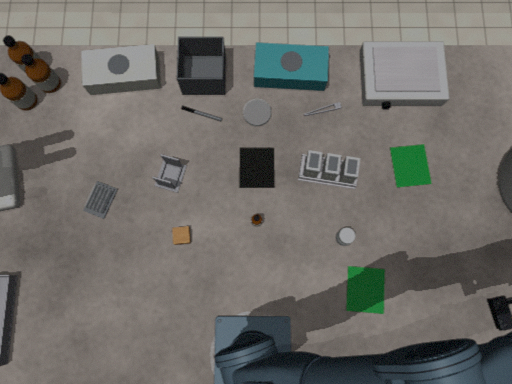

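View pics/side0.png

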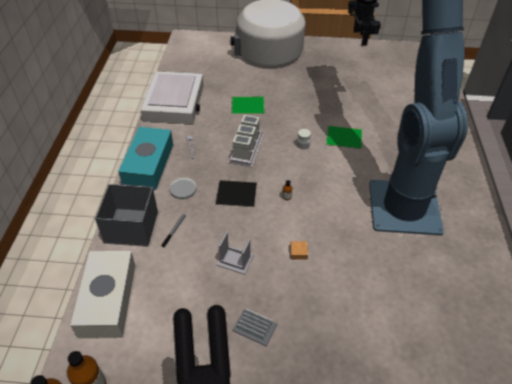

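Top view: the rack with three white boxes is at about (331,168), the black mat at (257,168), and the holder with two cheeks at (170,173). The green mats at (410,166) and (366,289) are look-alikes. The grey slatted thing at (101,200) looks like the staining tray. I'll enlarge to confirm.

```bash
python3 - <<'E'
import cv2,numpy as np
t=cv2.imread("pics/top0.png"); s=cv2.imread("pics/side0.png")
a=cv2.resize(t[140:200,290:370],None,fx=8,fy=8,interpolation=cv2.INTER_CUBIC)
b=cv2.resize(t[145:200,145:195],None,fx=8,fy=8,interpolation=cv2.INTER_CUBIC)
c=cv2.resize(s[110:170,220:270],None,fx=8,fy=8,interpolation=cv2.INTER_CUBIC)
d=cv2.resize(s[225:280,205:265],None,fx=8,fy=8,interpolation=cv2.INTER_CUBIC)
for n,i in zip("abcd",[a,b,c,d]): 
    cv2.imwrite(f"pics/crop_{n}.png",i)
E
```

```text
(no output)
```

View pics/crop_a.png

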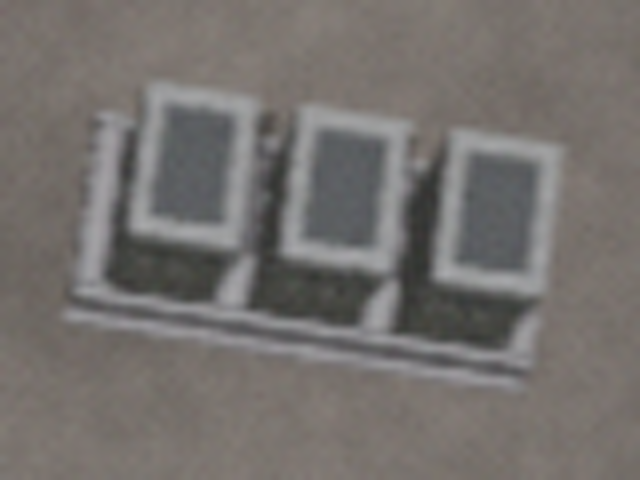

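View pics/crop_b.png

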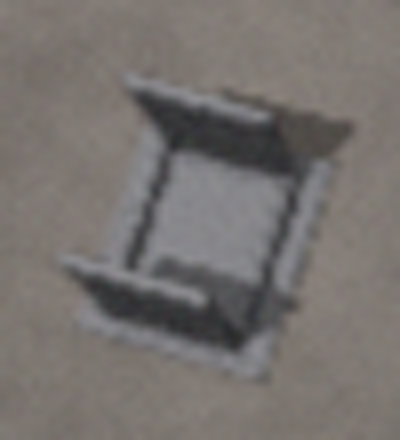

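View pics/crop_c.png

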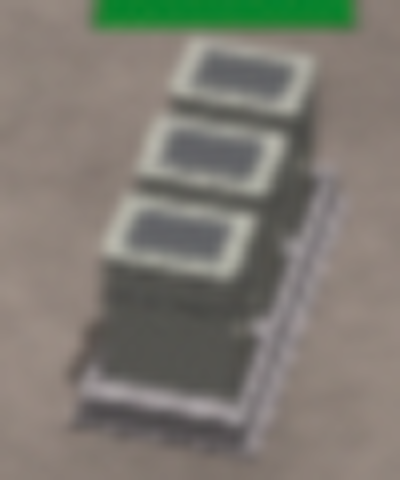

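View pics/crop_d.png

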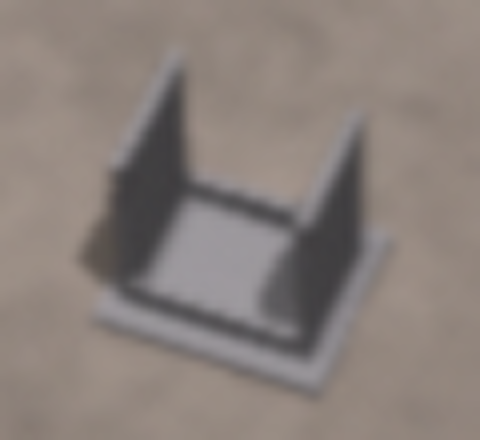

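Confirmed: the rack's three white boxes and the holder with cheeks. The holder's x runs between the cheeks. Next I'll fit the poses from the corners.

```bash
cat > H.py <<'E'
import numpy as np,cv2
from scipy.optimize import least_squares
from plant import monitor,optics,ctrl
P={n:optics.camera_params(n) for n in("top","side")}
def proj(n,X):
    X=np.atleast_2d(X);p=P[n];T=np.linalg.inv(p["world_from_camera"])
    q=(X@T[:3,:3].T+T[:3,3])@np.array(p["camera_matrix"]).T
    return q[:,:2]/q[:,2:]
def place(v,L,z0=0):
    L=np.atleast_2d(np.array(L,float));c,s=np.cos(v[2]),np.sin(v[2])
    return np.c_[v[0]+c*L[:,0]-s*L[:,1],v[1]+s*L[:,0]+c*L[:,1],L[:,2]+z0]
def uncrop(pts,off,f=8): return (np.array(pts,float)+.5)/f-.5+np.array(off)
def fit(obs,x0,yaw=None):
    # obs: list of (cam, Lpts, pix)
    def r(v): 
        if yaw is not None: v=[v[0],v[1],yaw]
        return np.concatenate([(proj(n,place(v,L))-px).ravel() for n,L,px in obs])
    s=least_squares(r,x0,loss="soft_l1"); return s.x,r(s.x)
def yaw_tool(o):
    R=cv2.Rodrigues(np.array(o["orientation"]))[0]; return R
E
python3 - <<'E'
from H import *
bx=lambda z:[[.029,.02,z],[.029,-.02,z],[-.029,-.02,z],[-.029,.02,z]]
top={'a':[(148,85),(262,98),(240,247),(130,233)],'b':[(300,103),(413,122),(390,270),(280,255)],'c':[(452,128),(563,147),(545,295),(433,277)]}
# side: image left=+x, down=+y
side={'a':[(105,258),(120,195),(258,210),(240,278)],'b':[(137,185),(155,112),(290,128),(275,195)],'c':[(170,97),(185,37),(318,55),(303,115)]}
for k in 'abc':
    ot=("top",bx(.094),uncrop(top[k],(290,140))); os=("side",bx(.094),uncrop(side[k],(220,110)))
    for o in([ot],[os],[ot,os]):
        v,r=fit(o,[.6,-.15,-.1]); print(k,np.round(v*[1000,1000,57.3],1),np.round(np.abs(r).max(),2))
# holder
T=[[.033,.0,.091]]
ob=[("top",[[-.045,.0375,.005],[-.045,-.0375,.005],[.045,-.0375,.005]],uncrop([(80,318),(262,378),(335,152)],(145,145))),
("side",[[.045,.0375,.005],[-.045,.0375,.005],[-.045,-.0375,.005]],uncrop([(97,315),(320,388),(393,236)],(205,225)))]
for o in([ob[0]],[ob[1]],ob):
    v,r=fit(o,[.55,.2,-.3]); print('h',np.round(v*[1000,1000,57.3],1),np.round(r,2))
# mat
for n in("top","side"):
    im=cv2.imread(f"pics/{n}0.png"); m=(im.max(2)<40).astype(np.uint8)
    roi=(235,280,140,195) if n=="top" else (212,260,175,210)
    k=np.zeros_like(m);k[roi[2]:roi[3],roi[0]:roi[1]]=m[roi[2]:roi[3],roi[0]:roi[1]]
    c=np.argwhere(k)[:,::-1].mean(0); 
    s=least_squares(lambda v:(proj(n,[v[0],v[1],.003])-c).ravel(),[.6,0]); print("mat",n,c,s.x,k.sum())
E
```

```text
a [ 551.3 -179.3   -8.4] 0.46
a [ 551.1 -178.1   -4.7] 0.56
a [ 551.2 -179.    -7.2] 0.76
b [ 543.1 -234.2   -9.6] 0.35
b [ 541.7 -232.    -3.3] 0.95
b [ 542.7 -234.    -8.1] 1.75
c [ 533.9 -289.6   -9.6] 0.27
c [ 533.7 -287.5   -5.1] 0.49
c [ 533.8 -289.2   -8.4] 0.9
h [531.7 256.  -16.2] [-0.16  0.16  0.11 -0.72  0.05  0.49]
h [528.4 257.3 -16.5] [-0.32 -0.    0.03  0.34  0.29 -0.39]
h [529.8 256.5 -16. ] [-0.31  0.83  0.   -0.15 -0.19  1.01 -0.73 -0.12 -0.28  0.01 -0.23 -0.77]
mat top [256.47762346 167.38271605] [ 0.55421542 -0.01116795] 1296
mat side [236.07633588 193.05216285] [ 0.55541158 -0.00781937] 786
```

```bash
cat >> H.py <<'E'
def go(x,y,z,yaw_deg=None,pr=True):
    """delta in tool axes to reach TCP world x,y,z and tool-x yaw (mod 180)"""
    o=monitor.get_obs();R=cv2.Rodrigues(np.array(o["orientation"]))[0]
    d=R.T@(np.array([x,y,z])-o["tool_pos"])*1000
    yaw=np.degrees(np.arctan2(R[1,0],R[0,0])); t=0
    if yaw_deg is not None: t=-((yaw_deg-yaw+90)%180-90)
    print("t%.2f pos"%o["time"],np.round(np.array(o["tool_pos"])*1000,1),"yaw %.2f tilt"%yaw,np.round(R[:,2],4),"q7 %.2f"%o["joint_pos"][6],"->",np.round(d,1),"turn %.1f (or %.1f)"%(t,t-180*np.sign(t)), "F",np.round(o["ft_force"],2),"gap",round(o["finger_gap"]*1000,1))
E
python3 -c "
from H import *
go(.551,-.179,.16,-9)"
```

```text
t0.10 pos [ 146.6 -632.7  237.9] yaw -76.94 tilt [-5.0e-04  1.4e-03 -1.0e+00] q7 -0.07 -> [-350.5 -496.4   78.4] turn -67.9 (or 112.1) F [-0.19  0.11 -0.06] gap 88.1
```

Request:
play_rows(
  increments=[
    [[-10,-14,0,-2],[-30,-42,0,-6],[-52,-75,5,-11],[-75,-108,10,-16],[-98,-140,15,-21],[-121,-172,20,-26],[-144,-204,25,-30],[-167,-236,30,-34],[-190,-268,35,-38],[-213,-300,40,-42]],
  ],
  grip=0,
)

```text
time: 1.1
tool_pos: [0.3918, -0.3546, 0.1981]
orientation: [-2.998, 0.934, 0.002]
ft_force: [-0.6, -0.4, -0.1]
finger_gap: 0.088
```

```bash
python3 -c "
from H import *
go(.551,-.179,.16,-9)"
```

```text
t1.10 pos [ 391.8 -354.6  198.1] yaw -34.63 tilt [-5.0e-04  1.7e-03 -1.0e+00] q7 -0.07 -> [  31.3 -234.9   38.3] turn -25.6 (or 154.4) F [-0.59 -0.37 -0.09] gap 88.0
```

Request:
play_rows(
  increments=[
    [[5,-34,5,-4],[9,-68,10,-8],[14,-102,16,-12],[19,-136,22,-16],[23,-170,28,-20],[27,-202,33,-23],[30,-226,37,-25],[31,-235,38,-25.6],[31,-235,38,-25.6],[31,-235,38,-25.6]],
  ],
)

```text
time: 2.1
tool_pos: [0.5498, -0.1797, 0.1603]
orientation: [-3.131, 0.249, 0.002]
ft_force: [-0.5, -0.9, -0.5]
finger_gap: 0.0883
```

```bash
python3 - <<'E'
from H import *
go(.551,-.179,.045,-9)
t=optics.grab_frame("top")[:,:,::-1]; s=optics.grab_frame("side")[:,:,::-1]
a=cv2.resize(t[120:200,290:370],None,fx=5,fy=5,interpolation=cv2.INTER_CUBIC)
c=cv2.resize(s[90:170,210:290],None,fx=5,fy=5,interpolation=cv2.INTER_CUBIC)
cv2.imwrite("pics/p1.png",np.hstack([a,c]))
E
```

```text
t2.10 pos [ 549.8 -179.7  160.3] yaw -9.09 tilt [-1.4e-03  9.0e-04 -1.0e+00] q7 -0.14 -> [  1.2  -0.8 115.3] turn -0.1 (or 179.9) F [-0.5  -0.91 -0.46] gap 88.3
```

View pics/p1.png

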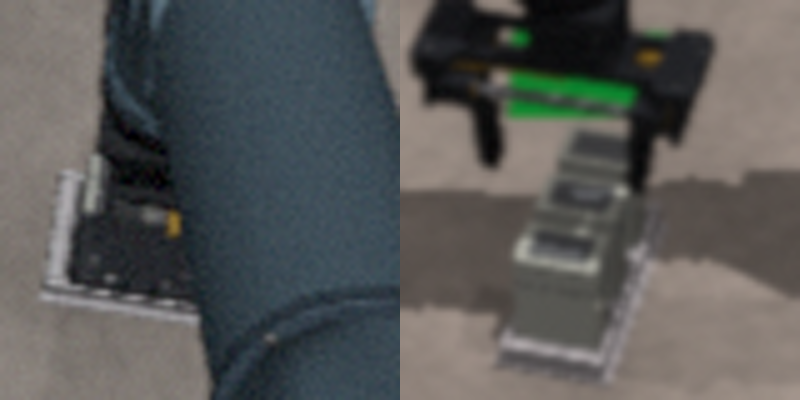

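Side view: both fingers straddle box_a's narrow ends at about (485,150) and (642,170) in the picture. I'll descend and grip.

Request:
play_rows(
  increments=[
    [[1,-1,15,0],[1,-1,35,0],[1,-1,55,0],[1,-1,75,0],[1,-1,92,0],[1,-1,105,0],[1,-1,112,0],[1,-1,115,0],[1,-1,115,0]],
  ],
)

```text
time: 3.1
tool_pos: [0.5508, -0.1796, 0.0454]
orientation: [-3.131, 0.251, 0.002]
ft_force: [-0.1, -0.5, -0.1]
finger_gap: 0.0883
```

Request:
play_rows(
  increments=[
    [[0,0,0,0],[0,0,0,0],[0,0,0,0],[0,0,0,0],[0,0,0,0],[0,0,0,0]],
  ],
  grip=255,
  grip_force=25,
)

```text
time: 3.7
tool_pos: [0.5513, -0.1797, 0.0457]
orientation: [-3.131, 0.251, 0.0]
ft_force: [0.4, 0.0, 2.8]
finger_gap: 0.0578
```

```bash
python3 -c "
from H import *
go(.551,-.179,.085,-9)"
```

```text
t3.70 pos [ 551.3 -179.7   45.7] yaw -9.17 tilt [-2.e-04  4.e-04 -1.e+00] q7 -0.21 -> [ -0.4  -0.7 -39.3] turn -0.2 (or 179.8) F [0.43 0.03 2.82] gap 57.8
```

Request:
play_rows(
  increments=[
    [[0,0,-4,0],[0,0,-12,0],[0,0,-22,0],[0,0,-32,0],[0,0,-38,0],[0,0,-40,0],[0,0,-40,0],[0,0,-40,0],[0,0,-40,0],[0,0,-40,0]],
  ],
)

```text
time: 4.7
tool_pos: [0.551, -0.1796, 0.0854]
orientation: [-3.131, 0.251, 0.001]
ft_force: [-0.1, -0.4, -1.1]
finger_gap: 0.0574
```

```bash
python3 - <<'E'
from H import *
go(.5513,-.1797,.0457,-9)
s=optics.grab_frame("side")[:,:,::-1]
cv2.imwrite("pics/p2.png",cv2.resize(s[70:190,190:310],None,fx=5,fy=5,interpolation=cv2.INTER_CUBIC))
go(.5513,-.1797,.0457,-9)
E
```

```text
t4.70 pos [ 551.  -179.6   85.4] yaw -9.17 tilt [-8.e-04  6.e-04 -1.e+00] q7 -0.19 -> [ 0.3  0.  39.7] turn -0.2 (or 179.8) F [-0.08 -0.4  -1.08] gap 57.4
t4.75 pos [ 551.1 -179.6   85.4] yaw -9.17 tilt [-8.e-04  6.e-04 -1.e+00] q7 -0.19 -> [ 0.3  0.  39.7] turn -0.2 (or 179.8) F [-0.32 -0.46 -0.66] gap 57.5
```

View pics/p2.png

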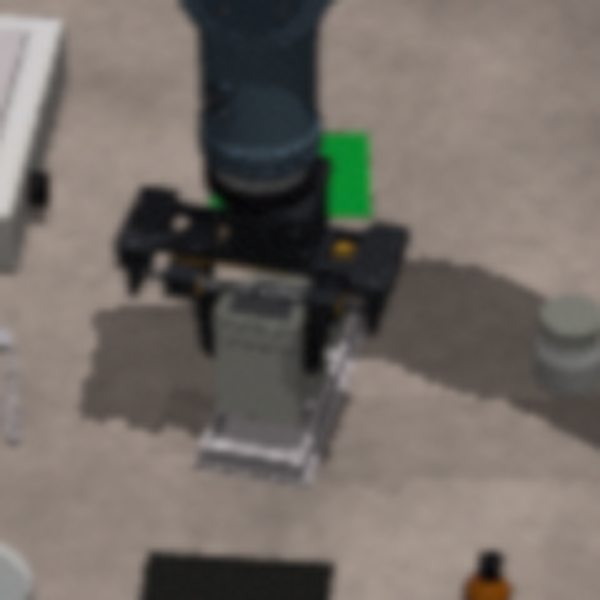

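Box_a (260,350) hangs upright and clear of the rack. It weighs about 1 N, so it is empty; it goes back.

Request:
play_rows(
  increments=[
    [[0,0,6,0],[0,0,16,0],[0,0,26,0],[0,0,33,0],[0,0,37,0],[0,0,39,0],[0,0,39.6,0],[0,0,39.6,0]],
  ],
)

```text
time: 5.55
tool_pos: [0.5513, -0.1796, 0.046]
orientation: [-3.131, 0.251, 0.0]
ft_force: [0.6, 0.2, -0.7]
finger_gap: 0.0578
```

Request:
play_rows(
  increments=[
    [[0,0,0,0],[0,0,0,0],[0,0,0,0],[0,0,0,0],[0,0,0,0],[0,0,0,0]],
  ],
  grip=0,
)

```text
time: 6.15
tool_pos: [0.5513, -0.1797, 0.0461]
orientation: [-3.131, 0.251, 0.0]
ft_force: [-0.4, -0.3, -0.2]
finger_gap: 0.0881
```

Request:
play_rows(
  increments=[
    [[0,0,-5,0],[0,0,-20,0],[0,0,-40,0],[0,0,-60,0],[0,0,-80,0],[0,0,-90,0],[0,0,-90,0],[0,0,-90,0]],
  ],
)

```text
time: 6.95
tool_pos: [0.5511, -0.1797, 0.1359]
orientation: [-3.131, 0.251, 0.001]
ft_force: [-0.6, 0.1, 0.9]
finger_gap: 0.0882
```

```bash
python3 -c "
from H import *
go(.5425,-.2345,.135,-9)"
```

```text
t6.95 pos [ 551.1 -179.7  135.9] yaw -9.17 tilt [-5.e-04  4.e-04 -1.e+00] q7 -0.16 -> [ 0.3 55.4  0.9] turn -0.2 (or 179.8) F [-0.57  0.06  0.86] gap 88.2
```

Request:
play_rows(
  increments=[
    [[0,10,0,0],[0,30,0,0],[0,50,0,0],[0,55.5,0,0],[0,55.5,15,0],[0,55.5,40,0],[0,55.5,65,0],[0,55.5,83,0],[0,55.5,90,0],[0,55.5,90.5,0]],
  ],
)

```text
time: 7.95
tool_pos: [0.5415, -0.233, 0.0438]
orientation: [-3.13, 0.249, 0.004]
ft_force: [0.2, -0.2, 0.2]
finger_gap: 0.0886
```

Request:
play_rows(
  increments=[
    [[0,0,0,0],[0,0,0,0],[0,0,0,0],[0,0,0,0],[0,0,0,0],[0,0,0,0]],
  ],
  grip=255,
  grip_force=25,
)

```text
time: 8.55
tool_pos: [0.5425, -0.2333, 0.0446]
orientation: [-3.13, 0.249, 0.001]
ft_force: [2.8, -0.9, 3.7]
finger_gap: 0.0579
```

Request:
play_rows(
  increments=[
    [[0,0,-4,0],[0,0,-12,0],[0,0,-22,0],[0,0,-32,0],[0,0,-38,0],[0,0,-40,0],[0,0,-40,0],[0,0,-40,0],[0,0,-40,0],[0,0,-40,0]],
  ],
)

```text
time: 9.55
tool_pos: [0.5423, -0.2332, 0.0843]
orientation: [-3.13, 0.249, 0.002]
ft_force: [-0.3, 0.8, -4.8]
finger_gap: 0.0576
```

```bash
python3 - <<'E'
from H import *
go(.5425,-.2345,.045,-9)
s=optics.grab_frame("side")[:,:,::-1]
cv2.imwrite("pics/p3.png",cv2.resize(s[70:190,190:310],None,fx=5,fy=5,interpolation=cv2.INTER_CUBIC))
go(.5425,-.2345,.045,-9)
E
```

```text
t9.55 pos [ 542.3 -233.2   84.3] yaw -9.10 tilt [-0.0011  0.0017 -1.    ] q7 -0.09 -> [ 0.4  1.3 39.3] turn -0.1 (or 179.9) F [-0.29  0.85 -4.84] gap 57.6
t9.60 pos [ 542.4 -233.3   84.3] yaw -9.10 tilt [-0.001   0.0017 -1.    ] q7 -0.09 -> [ 0.4  1.3 39.3] turn -0.1 (or 179.9) F [ 0.65  0.13 -4.57] gap 57.6
```

View pics/p3.png

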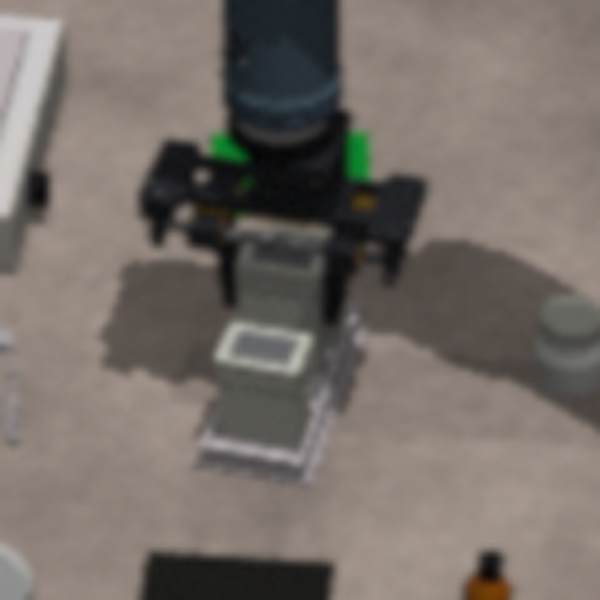

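Box_a is back upright at (262,380). Box_b hangs clear and weighs about 4.7 N, so it is the full one. As the task asks, I'll put it back first and still lift box_c.

Request:
play_rows(
  increments=[
    [[0,0,6,0],[0,0,16,0],[0,0,26,0],[0,0,33,0],[0,0,37,0],[0,0,39,0],[0,0,39.6,0],[0,0,39.6,0]],
  ],
)

```text
time: 10.4
tool_pos: [0.5426, -0.2332, 0.0449]
orientation: [-3.13, 0.249, 0.001]
ft_force: [-0.4, 0.6, -4.4]
finger_gap: 0.058
```

Request:
play_rows(
  increments=[
    [[0,0,0,0],[0,0,0,0],[0,0,0,0],[0,0,0,0],[0,0,0,0],[0,0,0,0]],
  ],
  grip=0,
)

```text
time: 11.0
tool_pos: [0.5426, -0.2333, 0.0449]
orientation: [-3.13, 0.249, 0.001]
ft_force: [-0.5, -0.6, -1.3]
finger_gap: 0.0881
```

Request:
play_rows(
  increments=[
    [[0,0,-5,0],[0,0,-20,0],[0,0,-40,0],[0,0,-60,0],[0,0,-80,0],[0,0,-90,0],[0,0,-90,0],[0,0,-90,0]],
  ],
)

```text
time: 11.8
tool_pos: [0.5424, -0.2334, 0.1348]
orientation: [-3.13, 0.249, 0.001]
ft_force: [-0.4, -0.2, -0.4]
finger_gap: 0.0881
```

```bash
python3 -c "
from H import *
go(.534,-.289,.045,-9)"
```

```text
t11.80 pos [ 542.4 -233.4  134.8] yaw -9.10 tilt [-7.0e-04  1.4e-03 -1.0e+00] q7 -0.06 -> [ 0.6 56.4 89.7] turn -0.1 (or 179.9) F [-0.36 -0.22 -0.44] gap 88.1
```

Request:
play_rows(
  increments=[
    [[0,10,0,0],[0,30,0,0],[0,50,0,0],[0.5,56,0,0],[0.5,56,15,0],[0.5,56,40,0],[0.5,56,65,0],[0.5,56,83,0],[0.5,56,89,0],[0.5,56,89.5,0]],
  ],
)

```text
time: 12.8
tool_pos: [0.5334, -0.2871, 0.0438]
orientation: [-3.129, 0.247, 0.005]
ft_force: [0.3, -0.3, 0.2]
finger_gap: 0.0883
```

Request:
play_rows(
  increments=[
    [[0,0,0,0],[0,0,0,0],[0,0,0,0],[0,0,0,0],[0,0,0,0],[0,0,0,0]],
  ],
  grip=255,
  grip_force=25,
)

```text
time: 13.4
tool_pos: [0.5339, -0.2874, 0.0444]
orientation: [-3.129, 0.247, 0.003]
ft_force: [-0.5, 0.2, 4.8]
finger_gap: 0.0578
```

Request:
play_rows(
  increments=[
    [[0,0,-4,0],[0,0,-12,0],[0,0,-22,0],[0,0,-32,0],[0,0,-38,0],[0,0,-40,0],[0,0,-40,0],[0,0,-40,0],[0,0,-40,0],[0,0,-40,0]],
  ],
)

```text
time: 14.4
tool_pos: [0.5338, -0.2874, 0.084]
orientation: [-3.129, 0.247, 0.004]
ft_force: [0.8, -0.7, -1.4]
finger_gap: 0.0577
```

```bash
python3 - <<'E'
from H import *
go(.534,-.289,.045,-9)
s=optics.grab_frame("side")[:,:,::-1]
cv2.imwrite("pics/p4.png",cv2.resize(s[70:190,190:310],None,fx=5,fy=5,interpolation=cv2.INTER_CUBIC))
go(.534,-.289,.045,-9)
E
```

```text
t14.40 pos [ 533.8 -287.4   84. ] yaw -9.03 tilt [-0.0021  0.003  -1.    ] q7 0.01 -> [ 0.6  1.7 39. ] turn -0.0 (or 180.0) F [ 0.8  -0.67 -1.41] gap 57.7
t14.45 pos [ 533.8 -287.4   84.1] yaw -9.03 tilt [-0.002   0.0029 -1.    ] q7 0.01 -> [ 0.5  1.7 39.1] turn -0.0 (or 180.0) F [-1.14 -0.82 -0.83] gap 57.8
```

View pics/p4.png

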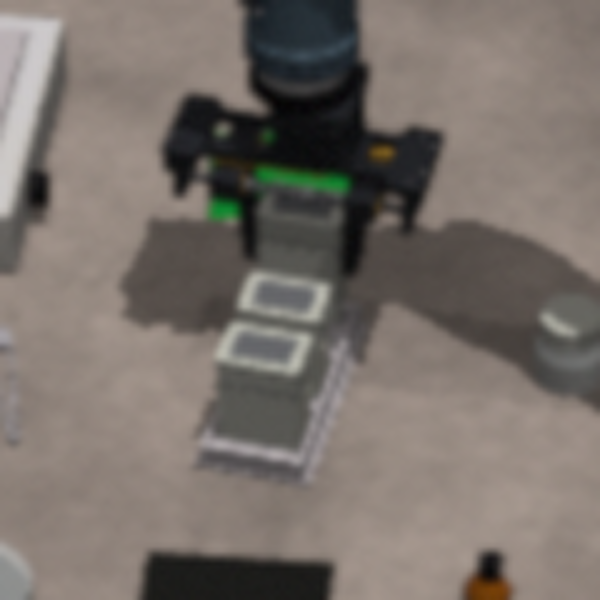

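Boxes a and b stand in their places at (265,348) and (287,297). Box_c hangs clear and weighs about 1.1 N, so it is empty. I'll put it back and fetch b.

Request:
play_rows(
  increments=[
    [[0,0,6,0],[0,0,16,0],[0,0,26,0],[0,0,33,0],[0,0,37,0],[0,0,39,0],[0,0,39.6,0],[0,0,39.6,0]],
  ],
)

```text
time: 15.25
tool_pos: [0.534, -0.2874, 0.0447]
orientation: [-3.129, 0.247, 0.003]
ft_force: [0.1, -0.0, -1.1]
finger_gap: 0.058
```

Request:
play_rows(
  increments=[
    [[0,0,0,0],[0,0,0,0],[0,0,0,0],[0,0,0,0],[0,0,0,0],[0,0,0,0]],
  ],
  grip=0,
)

```text
time: 15.85
tool_pos: [0.534, -0.2874, 0.0447]
orientation: [-3.129, 0.247, 0.003]
ft_force: [-0.7, 0.3, 0.3]
finger_gap: 0.0879
```

Request:
play_rows(
  increments=[
    [[0,0,-5,0],[0,0,-20,0],[0,0,-40,0],[0,0,-60,0],[0,0,-80,0],[0,0,-90,0],[0,0,-90,0],[0,0,-90,0]],
  ],
)

```text
time: 16.65
tool_pos: [0.5338, -0.2876, 0.1346]
orientation: [-3.129, 0.247, 0.003]
ft_force: [-0.4, 0.7, -1.1]
finger_gap: 0.0879
```

```bash
python3 -c "
from H import *
go(.5425,-.2335,.0447,-9)"
```

```text
t16.65 pos [ 533.8 -287.6  134.6] yaw -9.03 tilt [-0.0017  0.0027 -1.    ] q7 0.03 -> [  0.3 -54.6  90. ] turn -0.0 (or 180.0) F [-0.38  0.75 -1.05] gap 87.9
```

Request:
play_rows(
  increments=[
    [[0,-10,0,0],[0,-30,0,0],[0,-50,0,0],[0,-54.5,0,0],[0,-54.5,15,0],[0,-54.5,40,0],[0,-54.5,65,0],[0,-54.5,83,0],[0,-54.5,89.5,0],[0,-54.5,90,0]],
  ],
)

```text
time: 17.65
tool_pos: [0.541, -0.234, 0.0431]
orientation: [-3.129, 0.248, 0.007]
ft_force: [0.1, 0.2, 0.0]
finger_gap: 0.0883
```

Request:
play_rows(
  increments=[
    [[0,0,0,0],[0,0,0,0],[0,0,0,0],[0,0,0,0],[0,0,0,0],[0,0,0,0]],
  ],
  grip=255,
  grip_force=30,
)

```text
time: 18.25
tool_pos: [0.5417, -0.2343, 0.0438]
orientation: [-3.129, 0.248, 0.005]
ft_force: [-0.2, 0.1, 4.0]
finger_gap: 0.0576
```

Request:
play_rows(
  increments=[
    [[0,0,-4,0],[0,0,-12,0],[0,0,-24,0],[0,0,-40,0],[0,0,-58,0],[0,0,-76,0],[0,0,-94,0],[0,0,-108,0],[0,0,-115,0],[0,0,-115,0]],
  ],
)

```text
time: 19.25
tool_pos: [0.5426, -0.2348, 0.16]
orientation: [-3.13, 0.249, 0.002]
ft_force: [0.5, 0.7, -4.1]
finger_gap: 0.0581
```

```bash
python3 -c "
from H import *
go(.5548,-.0095,.16,-9)"
```

```text
t19.25 pos [ 542.6 -234.8  160. ] yaw -9.09 tilt [-0.0011  0.0018 -1.    ] q7 -0.05 -> [ -23.5 -224.4    0.4] turn -0.1 (or 179.9) F [ 0.46  0.68 -4.06] gap 58.1
```

Request:
play_rows(
  increments=[
    [[-1,-6,0,0],[-2,-20,0,0],[-5,-45,0,0],[-8,-75,0,0],[-11,-105,0,0],[-15,-135,0,0],[-18,-165,0,0],[-21,-195,0,0],[-23,-217,0,0],[-23.5,-224.5,0,0]],
  ],
)

```text
time: 20.25
tool_pos: [0.5541, -0.0045, 0.16]
orientation: [-3.128, 0.24, 0.004]
ft_force: [-0.6, 0.9, -3.7]
finger_gap: 0.0577
```

Request:
play_rows(
  increments=[
    [[0,0,0,0],[0,0,0,0]],
  ],
)

```text
time: 20.45
tool_pos: [0.5536, -0.0048, 0.1596]
orientation: [-3.129, 0.24, 0.005]
ft_force: [0.1, -0.8, -4.7]
finger_gap: 0.0577
```

```bash
python3 - <<'E'
from H import *
s=optics.grab_frame("side")[:,:,::-1]
cv2.imwrite("pics/p5.png",cv2.resize(s[90:230,160:300],None,fx=4,fy=4,interpolation=cv2.INTER_CUBIC))
go(.5548,-.0095,.043,-9)
E
```

```text
t20.50 pos [553.8  -5.6 159.7] yaw -8.83 tilt [-0.0028  0.0035 -1.    ] q7 -0.46 -> [  2.    4.  116.6] turn 0.2 (or -179.8) F [ 0.03 -1.12 -3.72] gap 58.2
```

View pics/p5.png

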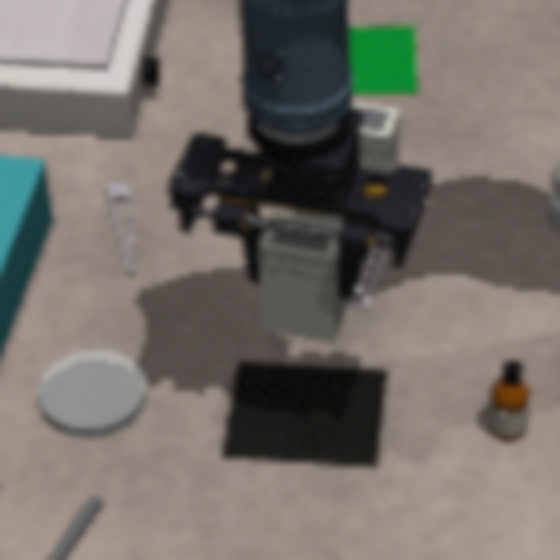

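Box_b hangs upright over the black mat (305,412 in the crop), well clear of the dropper at (512,400) and the dish at (92,390).

Request:
play_rows(
  increments=[
    [[0,2,10,0],[1,4,30,0],[1,4,50,0],[1,4,70,0],[1,4,88,0],[1,4,101,0],[1,4,110,0],[1,4,114,0],[1,4,116,0],[1,4,116,0]],
  ],
)

```text
time: 21.5
tool_pos: [0.5542, -0.0093, 0.0439]
orientation: [-3.129, 0.242, 0.004]
ft_force: [0.7, -0.2, -4.4]
finger_gap: 0.0577
```

```bash
python3 -c "
from H import *
go(.5548,-.0095,.043,-9)"
```

```text
t21.50 pos [554.2  -9.3  43.9] yaw -8.83 tilt [-0.0021  0.0035 -1.    ] q7 -0.54 -> [0.6 0.1 0.9] turn 0.2 (or -179.8) F [ 0.73 -0.19 -4.38] gap 57.7
```

Request:
play_rows(
  increments=[
    [[0,0,0.5,0],[0,0,0.8,0],[0,0,1.2,0],[0,0,1.2,0]],
  ],
)

```text
time: 21.9
tool_pos: [0.5543, -0.0094, 0.0429]
orientation: [-3.129, 0.242, 0.003]
ft_force: [-0.5, -0.6, -3.7]
finger_gap: 0.0577
```

Request:
play_rows(
  increments=[
    [[0,0,0.4,0],[0,0,0.8,0],[0,0,0.8,0]],
  ],
)

```text
time: 22.2
tool_pos: [0.5543, -0.0093, 0.0428]
orientation: [-3.129, 0.242, 0.003]
ft_force: [-3.0, 0.1, 5.1]
finger_gap: 0.0579
```

Contact with the mat (+5 N). I'll release and rise.

Request:
play_rows(
  increments=[
    [[0,0,-0.5,0],[0,0,-0.5,0],[0,0,-0.5,0],[0,0,-0.5,0],[0,0,-0.5,0],[0,0,-0.5,0]],
  ],
  grip=0,
)

```text
time: 22.8
tool_pos: [0.5543, -0.0094, 0.0432]
orientation: [-3.129, 0.242, 0.003]
ft_force: [-0.3, -0.1, -0.9]
finger_gap: 0.0881
```

Request:
play_rows(
  increments=[
    [[0,0,-5,0],[0,0,-20,0],[0,0,-40,0],[0,0,-60,0],[0,0,-80,0],[0,0,-95,0],[0,0,-95,0],[0,0,-95,0]],
  ],
)

```text
time: 23.6
tool_pos: [0.5545, -0.0098, 0.1383]
orientation: [-3.129, 0.242, 0.003]
ft_force: [-0.2, -0.3, 0.2]
finger_gap: 0.0884
```

```bash
python3 - <<'E'
from H import *
go(.5543,-.0093,.138,81.2)
s=optics.grab_frame("side")[:,:,::-1]
cv2.imwrite("pics/p6.png",cv2.resize(s[100:240,170:310],None,fx=4,fy=4,interpolation=cv2.INTER_CUBIC))
E
```

```text
t23.60 pos [554.5  -9.8 138.3] yaw -8.84 tilt [-0.0016  0.0029 -1.    ] q7 -0.47 -> [-0.2 -0.5  0.3] turn 90.0 (or -90.0) F [-0.15 -0.33  0.19] gap 88.4
```

View pics/p6.png

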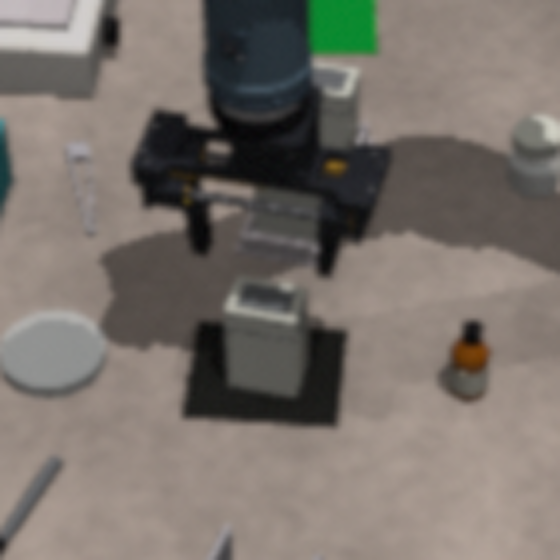

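The box stands free at (267,340), near the middle of the mat. I'll turn 90°.

Request:
play_rows(
  increments=[
    [[0,0,0,4],[0,0,0,12],[0,0,0,20],[0,0,0,28],[0,0,0,36],[0,0,0,44],[0,0,0,52],[0,0,0,60],[0,0,0,68],[0,0,0,76]],
  ],
)

```text
time: 24.65
tool_pos: [0.5531, -0.0098, 0.1365]
orientation: [2.312, -2.125, -0.009]
ft_force: [-0.1, 0.2, 0.9]
finger_gap: 0.0881
```

```bash
python3 -c "
from H import *
go(.5543,-.0093,.138,81.2)"
```

```text
t24.65 pos [553.1  -9.8 136.5] yaw -85.16 tilt [-0.0051  0.0027 -1.    ] q7 -1.61 -> [-0.4 -1.2 -1.5] turn 13.6 (or -166.4) F [-0.13  0.2   0.86] gap 88.1
```

q7 goes negative in this direction, and it would end near its limit at the holder. I'll go the other way round; there's plenty of time.

Request:
play_rows(
  increments=[
    [[0,0,0,-4],[0,0,0,-12],[0,0,0,-20],[0,0,0,-28],[0,0,0,-36],[0,0,0,-44],[0,0,0,-52],[0,0,0,-60],[0,0,0,-68],[0,0,0,-76]],
  ],
)

```text
time: 25.65
tool_pos: [0.5523, -0.0098, 0.1353]
orientation: [-3.13, 0.241, 0.012]
ft_force: [0.6, -0.0, -0.7]
finger_gap: 0.0879
```

Request:
play_rows(
  increments=[
    [[0,0,0,-8],[0,0,0,-16],[0,0,0,-24],[0,0,0,-32],[0,0,0,-40],[0,0,0,-48],[0,0,0,-56],[0,0,0,-64],[0,0,0,-72],[0,0,0,-80]],
  ],
)

```text
time: 26.65
tool_pos: [0.5515, -0.0098, 0.1341]
orientation: [-2.543, -1.831, 0.009]
ft_force: [0.1, -0.1, -0.1]
finger_gap: 0.0883
```

```bash
python3 -c "
from H import *
go(.5543,-.0093,.138,81.2)"
```

```text
t26.65 pos [551.5  -9.8 134.1] yaw 71.52 tilt [-0.0094  0.0031 -1.    ] q7 0.73 -> [ 1.3  2.5 -4. ] turn -9.7 (or 170.3) F [ 0.08 -0.05 -0.08] gap 88.3
```

Request:
play_rows(
  increments=[
    [[1,2,-2,-4],[1.3,2.5,-4,-8],[1.3,2.5,-4,-9.7],[1.3,2.5,-4,-9.7],[1.3,2.5,-4,-9.7],[1.3,2.5,-4,-9.7]],
  ],
)

```text
time: 27.25
tool_pos: [0.5541, -0.0093, 0.1378]
orientation: [-2.379, -2.038, 0.009]
ft_force: [-0.7, 0.4, -0.2]
finger_gap: 0.0879
```

```bash
python3 - <<'E'
from H import *
go(.5543,-.0093,.045,81.2)
s=optics.grab_frame("side")[:,:,::-1]
cv2.imwrite("pics/p7.png",cv2.resize(s[100:240,170:310],None,fx=4,fy=4,interpolation=cv2.INTER_CUBIC))
E
```

```text
t27.25 pos [554.1  -9.3 137.8] yaw 81.17 tilt [-0.0098  0.0031 -0.9999] q7 0.88 -> [-0.1  1.1 92.8] turn -0.0 (or 180.0) F [-0.68  0.36 -0.15] gap 87.9
```

View pics/p7.png

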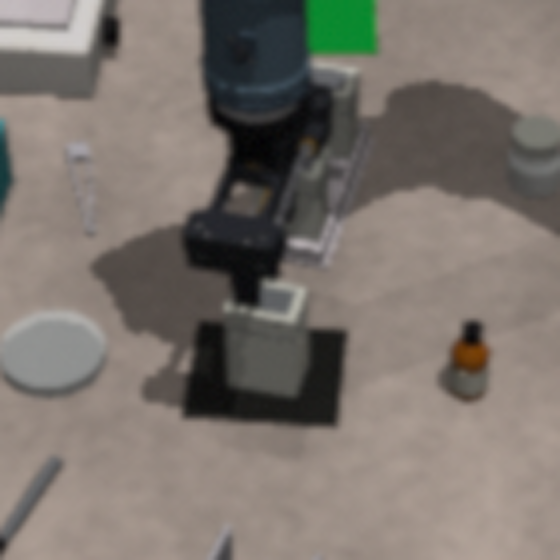

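Request:
play_rows(
  increments=[
    [[0,0.5,12,0],[0,1,30,0],[0,1,48,0],[0,1,66,0],[0,1,82,0],[0,1,91,0],[0,1,94,0],[0,1,94,0],[0,1,94,0]],
  ],
)

```text
time: 28.2
tool_pos: [0.5548, -0.009, 0.0445]
orientation: [-2.38, -2.039, 0.007]
ft_force: [0.0, -0.5, 0.6]
finger_gap: 0.0885
```

Request:
play_rows(
  increments=[
    [[0,0,0,0],[0,0,0,0],[0,0,0,0],[0,0,0,0],[0,0,0,0],[0,0,0,0],[0,0,0,0],[0,0,0,0]],
  ],
  grip=255,
  grip_force=30,
)

```text
time: 29.0
tool_pos: [0.5548, -0.0092, 0.0445]
orientation: [-2.38, -2.039, 0.007]
ft_force: [0.2, -1.2, 1.4]
finger_gap: 0.0399
```

Request:
play_rows(
  increments=[
    [[0,0,-4,0],[0,0,-12,0],[0,0,-24,0],[0,0,-40,0],[0,0,-58,0],[0,0,-76,0],[0,0,-94,0],[0,0,-110,0],[0,0,-120,0],[0,0,-122,0]],
  ],
)

```text
time: 30.0
tool_pos: [0.5566, -0.0096, 0.168]
orientation: [-2.381, -2.04, 0.005]
ft_force: [-0.1, -0.7, -3.8]
finger_gap: 0.0401
```

```bash
python3 - <<'E'
from H import *
go(.53,.2565,.165,74)
s=optics.grab_frame("side")[:,:,::-1]
cv2.imwrite("pics/p8.png",cv2.resize(s[80:240,170:310],None,fx=4,fy=4,interpolation=cv2.INTER_CUBIC)[:600])
E
```

```text
t30.00 pos [556.6  -9.6 168. ] yaw 81.17 tilt [-0.0064  0.0026 -1.    ] q7 0.91 -> [258.8 -67.1   3.9] turn 7.2 (or -172.8) F [-0.14 -0.69 -3.78] gap 40.1
```

View pics/p8.png

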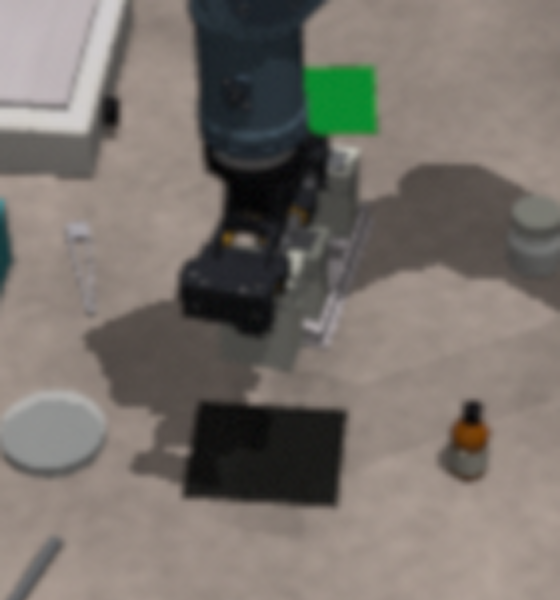

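Box_b is held, weighs about 3.8–4.7 N and is off the mat. I'll refine the holder's pose from the cheek tops before going over.

```bash
python3 - <<'E'
from H import *
for n,c,off in(("top",(167.25,190.5),(145,145)),("side",(238.5,138),(205,225))):
    c=uncrop([c],off); s=least_squares(lambda v:(proj(n,[v[0],v[1],.091])-c).ravel(),[.53,.25]); print(n,s.x)
ends=[[.035,.02,.091]]
def wf(n,off,f,v,im):
    def L(a,b,col):
        p=proj(n,place(v,[a,b])); q=((p-off+.5)*f-.5).astype(int); cv2.line(im,tuple(map(int,q[0])),tuple(map(int,q[1])),col,1)
    for x in(-.033,.033):
        L([x,-.0375,.091],[x,.0375,.091],(0,0,255))
        L([x,-.024,.005],[x,.024,.005],(0,255,255))
    for y in(-.024,.024): L([-.033,y,.019],[.033,y,.019],(255,0,0))
    B=[[-.045,-.0375,.0],[.045,-.0375,.0],[.045,.0375,.0],[-.045,.0375,.0]]
    for i in range(4): L(B[i],B[(i+1)%4],(0,255,0))
v=[.5305,.2565,np.radians(-16)]
b=cv2.imread("pics/crop_b.png");d=cv2.imread("pics/crop_d.png");wf("top",np.array([145,145]),8,v,b);wf("side",np.array([205,225]),8,v,d)
w=np.zeros((440,880,3),np.uint8);w[:,:400]=b;w[:,400:]=d;cv2.imwrite("pics/wf.png",cv2.resize(w,(800,400)))
E
```

```text
top [0.52751512 0.25553083]
side [0.52893324 0.25867464]
```

View pics/wf.png

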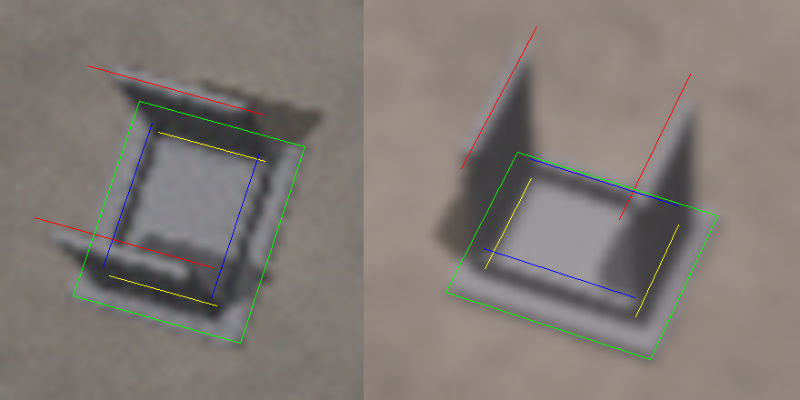

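Yaw −16° fits. The centre estimates are x 0.528–0.532 and y 0.2555–0.2587, so I'll use (0.529, 0.257), hover and check the relative alignment.

Request:
play_rows(
  increments=[
    [[7,-2,0,0],[22,-6,0,0],[44,-11,0,0],[70,-18,0,0],[96,-25,0,0],[122,-32,0,0],[148,-39,1,0],[174,-46,2,0],[195,-50,3,0],[205,-53,3,0]],
  ],
)

```text
time: 31.05
tool_pos: [0.5335, 0.2051, 0.1647]
orientation: [-2.375, -2.043, 0.006]
ft_force: [0.1, -0.9, -4.2]
finger_gap: 0.0399
```

```bash
python3 - <<'E'
from H import *
go(.529,.257,.155,74)
E
```

```text
t31.05 pos [533.5 205.1 164.7] yaw 81.42 tilt [-0.0088  0.0045 -1.    ] q7 0.53 -> [ 50.6 -12.1  10. ] turn 7.4 (or -172.6) F [ 0.09 -0.89 -4.21] gap 39.9
```

Request:
play_rows(
  increments=[
    [[15,-4,0,2],[30,-8,2,4],[43,-10.5,5,6],[50,-12,8,7.4],[50.6,-12.1,10,7.4],[50.6,-12.1,10,7.4],[50.6,-12.1,10,7.4],[50.6,-12.1,10,7.4]],
  ],
)

```text
time: 31.85
tool_pos: [0.5293, 0.2562, 0.155]
orientation: [-2.503, -1.885, 0.007]
ft_force: [0.9, -0.2, -3.8]
finger_gap: 0.04
```

```bash
cat > look.py <<'E'
from H import *
import sys
go(.529,.257,.150,74)
s=optics.grab_frame("side")[:,:,::-1];t=optics.grab_frame("top")[:,:,::-1]
a=cv2.resize(s[190:290,195:275],None,fx=6,fy=6,interpolation=cv2.INTER_CUBIC)
b=cv2.resize(t[120:220,145:198],None,fx=6,fy=6,interpolation=cv2.INTER_CUBIC)
cv2.imwrite(sys.argv[1],np.hstack([a,b]))
E
python3 look.py pics/p9.png
```

```text
t31.85 pos [529.3 256.2 155. ] yaw 73.98 tilt [-0.0087  0.0041 -1.    ] q7 0.33 -> [ 0.7 -0.4  5. ] turn -0.0 (or 180.0) F [ 0.89 -0.15 -3.78] gap 40.0
```

View pics/p9.png

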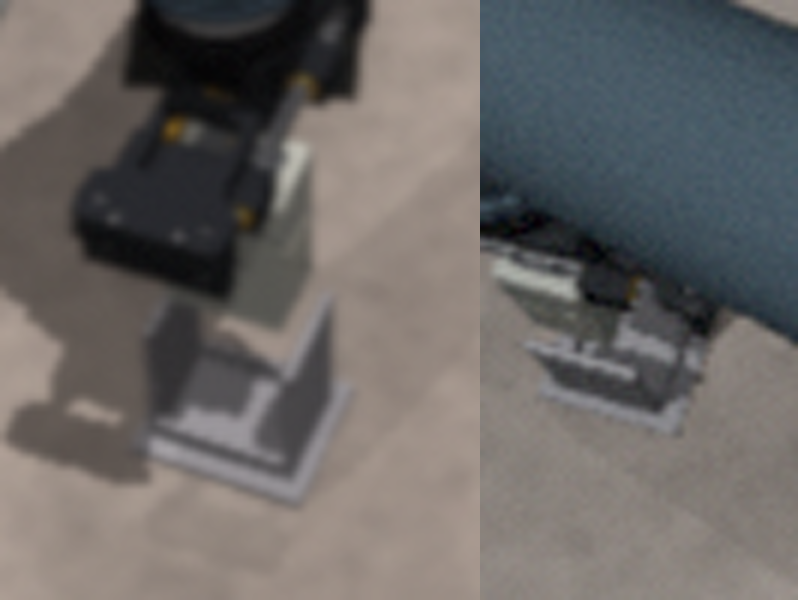

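```bash
python3 - <<'E'
from H import *
v=[.5288,.2562,np.radians(-16)]
f=lambda n,v,L,off:np.round((proj(n,place(v,L))-off+.5)*6-.5,0).tolist()
B=[[-.029,.02,.1135],[-.029,-.02,.1135],[-.029,.02,.2035],[-.029,-.02,.2035]]
print("side box",f("side",v,B,[195,190]))
print("top box",f("top",v,[[-.029,.02,.2035],[-.029,-.02,.2035],[-.029,.02,.1135]],[145,120]))
for x in(.528,.530,.532):
  h=[x,.257,v[2]]
  C=[[.033,.03,.091],[.033,-.03,.091],[-.033,.03,.091],[-.033,-.03,.091]]
  G=[[.045,.0375,0],[-.045,.0375,0],[-.045,-.0375,0.005]]
  print(x,"side",f("side",h,C,[195,190]),f("side",h,G,[195,190]),"\n   top",f("top",h,C[2:],[145,120]),f("top",h,G[1:],[145,120]))
E
python3 - <<'E'
import cv2
p=cv2.imread("pics/p9.png")
cv2.imwrite("pics/p9z.png",cv2.resize(p[260:520,120:370],(750,600)*1,interpolation=cv2.INTER_CUBIC))
E
```

```text
side box [[280.0, 331.0], [311.0, 266.0], [277.0, 209.0], [310.0, 144.0]]
top box [[14.0, 273.0], [99.0, 297.0], [56.0, 323.0]]
0.528 side [[152.0, 338.0], [202.0, 244.0], [282.0, 380.0], [329.0, 283.0]] [[132.0, 452.0], [302.0, 508.0], [357.0, 383.0]] 
   top [[42.0, 338.0], [160.0, 372.0]] [[59.0, 399.0], [195.0, 436.0]]
0.53 side [[148.0, 338.0], [198.0, 244.0], [278.0, 379.0], [324.0, 283.0]] [[128.0, 452.0], [298.0, 507.0], [353.0, 383.0]] 
   top [[43.0, 334.0], [160.0, 367.0]] [[59.0, 395.0], [195.0, 432.0]]
0.532 side [[144.0, 338.0], [193.0, 244.0], [274.0, 379.0], [320.0, 283.0]] [[124.0, 452.0], [294.0, 507.0], [349.0, 383.0]] 
   top [[43.0, 330.0], [160.0, 363.0]] [[59.0, 391.0], [196.0, 428.0]]
```

View pics/p9z.png

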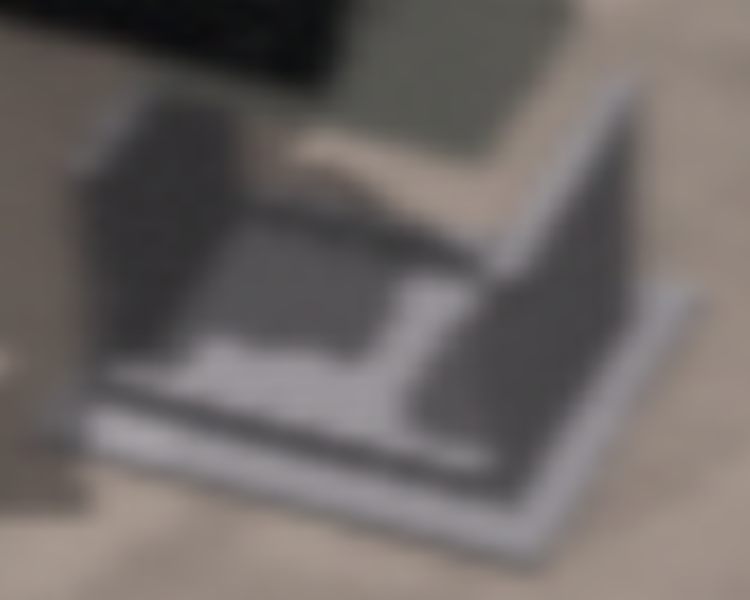

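Side view: the box's lower corner at (280,328) matches the prediction (280,331). The base corners at (298,508) and (355,386) give holder x ≈ 0.529, y ≈ 0.257. Aligned; I'll lower it in stages.

Request:
play_rows(
  increments=[
    [[0.6,0,4,0],[0.6,0,12,0],[0.6,0,20,0],[0.6,0,28,0],[0.6,0,35,0],[0.6,0,40,0],[0.6,0,42,0],[0.6,0,42,0]],
  ],
)

```text
time: 32.75
tool_pos: [0.529, 0.2572, 0.1128]
orientation: [-2.502, -1.885, 0.007]
ft_force: [-0.7, 0.5, -3.8]
finger_gap: 0.0395
```

```bash
python3 look.py pics/p10.png
```

```text
t32.75 pos [529.  257.2 112.8] yaw 73.99 tilt [-0.009   0.0042 -1.    ] q7 0.29 -> [ -0.1  -0.3 -37.2] turn -0.0 (or 180.0) F [-0.73  0.5  -3.82] gap 39.5
```

View pics/p10.png

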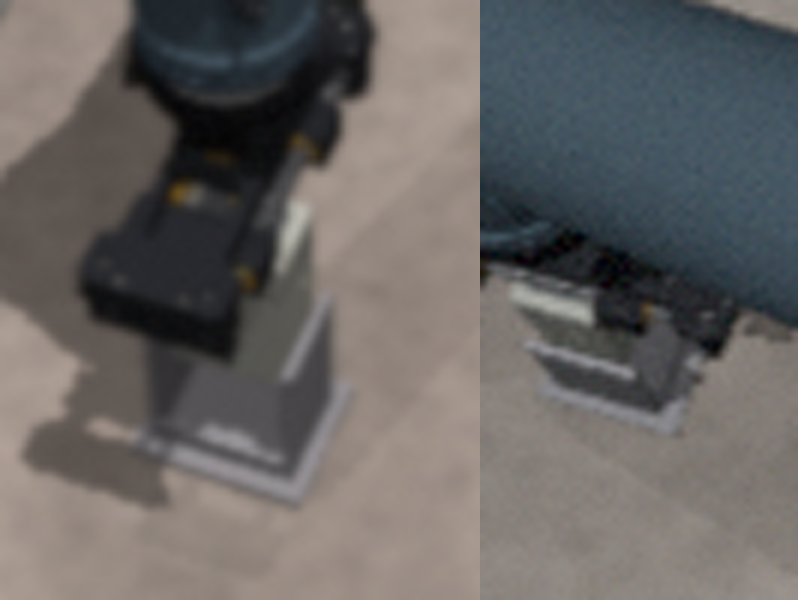

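The box's lower end is between the cheeks, at (285,378) beside the right cheek's inner edge, with no contact force. I'll continue to about 6 mm above the lips.

Request:
play_rows(
  increments=[
    [[0,0,4,0],[0,0,10,0],[0,0,16,0],[0,0,22,0],[0,0,28,0],[0,0,34,0],[0,0,40,0],[0,0,44,0],[0,0,45,0],[0,0,45,0]],
  ],
)

```text
time: 33.85
tool_pos: [0.5289, 0.2576, 0.0682]
orientation: [-2.502, -1.885, 0.006]
ft_force: [0.5, 0.0, -4.0]
finger_gap: 0.0398
```

```bash
python3 look.py pics/p11.png
```

```text
t33.85 pos [528.9 257.6  68.2] yaw 73.98 tilt [-0.0083  0.0046 -1.    ] q7 0.25 -> [ -0.4  -0.5 -81.8] turn -0.0 (or 180.0) F [ 0.48  0.05 -4.  ] gap 39.8
```

View pics/p11.png

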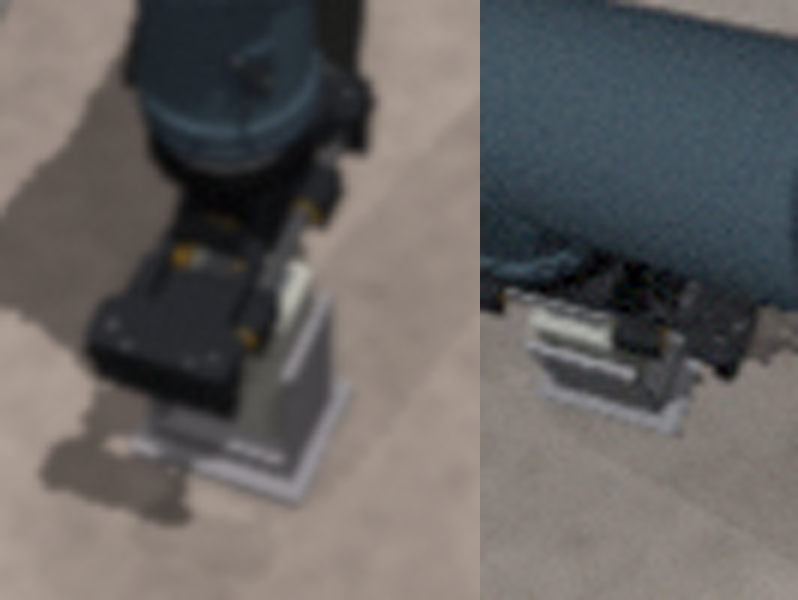

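Request:
play_rows(
  increments=[
    [[-0.4,0,2,0],[-0.5,0,5,0],[-0.5,0,8,0],[-0.5,0,11,0],[-0.5,0,14,0],[-0.5,0,15,0],[-0.5,0,15,0]],
  ],
)

```text
time: 34.65
tool_pos: [0.5287, 0.2573, 0.0533]
orientation: [-2.502, -1.885, 0.006]
ft_force: [0.1, -0.0, -4.6]
finger_gap: 0.0394
```

Request:
play_rows(
  increments=[
    [[0,0,2,0],[0,0,4,0],[0,0,5.5,0],[0,0,6.2,0],[0,0,6.2,0]],
  ],
)

```text
time: 35.15
tool_pos: [0.5285, 0.2573, 0.047]
orientation: [-2.502, -1.885, 0.006]
ft_force: [-0.0, -0.8, -3.7]
finger_gap: 0.0397
```

No side contact; the floor should be about 0.5 mm further down.

Request:
play_rows(
  increments=[
    [[0,0,0.4,0],[0,0,0.8,0],[0,0,0.8,0]],
  ],
)

```text
time: 35.45
tool_pos: [0.5286, 0.2573, 0.0465]
orientation: [-2.502, -1.885, 0.006]
ft_force: [-0.8, -0.4, 0.5]
finger_gap: 0.0398
```

Floor contact: the weight is off the wrist at z = 46.5 mm, as predicted. Releasing.

Request:
play_rows(
  increments=[
    [[0,0,0,0],[0,0,0,0],[0,0,0,0],[0,0,0,0],[0,0,0,0],[0,0,0,0],[0,0,0,0],[0,0,0,0]],
  ],
  grip=0,
)

```text
time: 36.25
tool_pos: [0.5286, 0.2574, 0.0465]
orientation: [-2.502, -1.885, 0.006]
ft_force: [0.7, 0.2, 0.4]
finger_gap: 0.0883
```

Request:
play_rows(
  increments=[
    [[0,0,-5,0],[0,0,-20,0],[0,0,-45,0],[0,0,-75,0],[0,0,-105,0],[0,0,-130,0],[0,0,-140,0],[0,0,-140,0]],
  ],
)

```text
time: 37.05
tool_pos: [0.5305, 0.2572, 0.1883]
orientation: [-2.503, -1.886, 0.001]
ft_force: [-0.1, -0.0, 0.4]
finger_gap: 0.0885
```

Request:
play_rows(
  increments=[
    [[-10,0,0,0],[-30,0,0,0],[-55,0,0,0],[-80,0,0,0],[-105,0,0,0],[-125,0,0,0],[-135,0,0,0],[-135,0,0,0]],
  ],
)

```text
time: 37.85
tool_pos: [0.4925, 0.1255, 0.1868]
orientation: [-2.505, -1.883, 0.005]
ft_force: [0.1, 0.4, 0.3]
finger_gap: 0.0882
```

```bash
python3 - <<'E'
from H import *
go(.529,.257,.150,74)
s=optics.grab_frame("side")[:,:,::-1];t=optics.grab_frame("top")[:,:,::-1]
cv2.imwrite("pics/f_s.png",s);cv2.imwrite("pics/f_t.png",t)
a=cv2.resize(s[200:290,195:275],None,fx=6,fy=6,interpolation=cv2.INTER_CUBIC)
b=cv2.resize(s[105:195,215:268],None,fx=6,fy=6,interpolation=cv2.INTER_CUBIC)
cv2.imwrite("pics/f_z.png",np.hstack([a,b]))
E
```

```text
t37.85 pos [492.5 125.5 186.8] yaw 73.85 tilt [-0.007   0.0045 -1.    ] q7 0.54 -> [136.4  -1.2  37.2] turn -0.1 (or 179.9) F [0.09 0.35 0.25] gap 88.2
```

View pics/f_z.png

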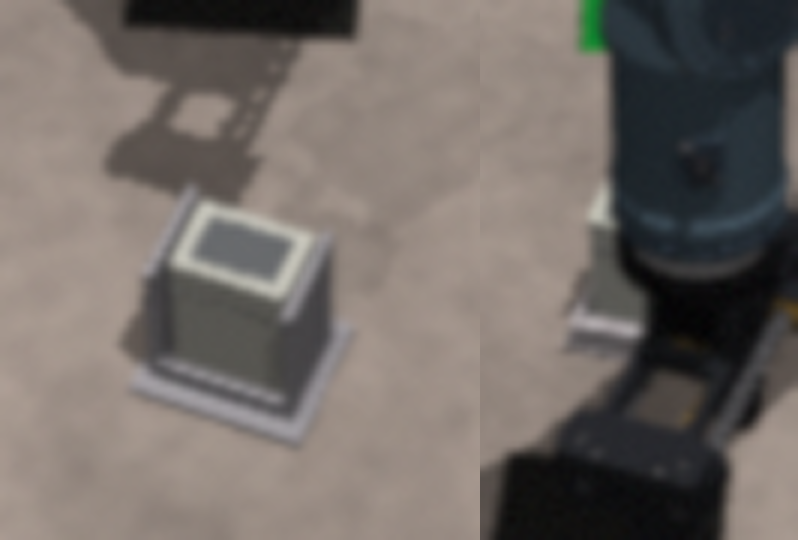

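View pics/f_s.png

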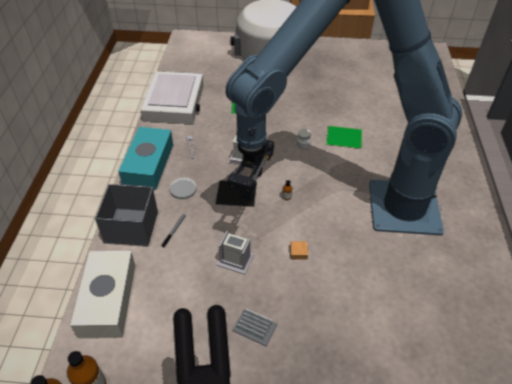

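View pics/f_t.png

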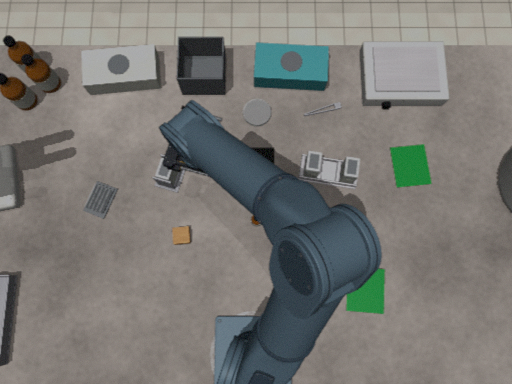

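The box stands upright and seated in the holder, in crop at (235,300) between the cheeks. The empties are in the rack's end places, top view (314,163) and (350,170), with the middle place free. The bystanders I can see are unmoved. Handing in.

```bash
python3 -c "
from plant import ctrl,monitor
print(ctrl.finish_job(), monitor.get_obs()['time'])"
```

```text
the job is handed in; nothing more can be done
the job is handed in; nothing more can be done
```

The job is done and handed in at about 38 s of the 72 s allowed. The full box, box_b, now stands upright in the steel holder.

- **Weighing:** I lifted the boxes left to right and put each back before lifting the next. Box_a read about 1 N, box_b about 4.7 N and box_c about 1.1 N, so box_b was the full one.
- **Moving it:** I stood box_b free on the black mat and let go. I then took it again across its 40 mm way and lowered it into the holder with no side contact. The wrist stopped carrying its weight at the predicted floor height, and I released it there.
- **Last checks:** The final pictures show box_b seated between the cheeks and the gripper clear of everything. The two empties are in the rack's end places. The bystanders I could see had not moved; the arm hid the dropper and marker in the top view, but both show in place in the side view.
- **Disagreements:** The estimates of the holder's x position differed by about 4 mm between the two cameras and between the holder's features. I checked the alignment while hovering over the holder before lowering. My first turn of the gripper over the mat would have ended near a joint limit, so I turned it back the other way.

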